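# Show the white reference tile to the dough camera

## Robot

A 6-joint arm with a two-finger parallel gripper is mounted at the origin on the work surface. World frame = base frame: x ahead of the robot, y to its left, z up, the work surface at z = 0. Lengths are in m, angles in degrees, forces in N, time in s.
With the tool pointing down it reaches from about 0.25 to 0.725 m from the base axis. Payload 9.7 kg.
Tool frame: the origin (TCP) lies between the finger pads; the fingertips stand 22 mm ahead of it and the grasp point (between the pads) lies 3 mm ahead of it; z points along the fingers, y is the line along which they close (so a half turn about z gives the same grasp; the last joint's range is limited). The gripper opens to 85 mm and grips with 20 to 120 N. Pads are 22 mm wide; open, the fingers measure 114 mm over their backs; the gripper's body (76 mm by 85 mm) begins 54 mm behind the grasp point. The pads swing forward as they close: fully open they stand 13 mm farther back than shut.
Start: joints at [-75, 4.979, 10.078, 95.1, 0, 90], TCP at [0.142, -0.531, 0.253] pointing down, gripper open.
Joint ranges: [-179.16, 179.16], [-48.56, 103.87], [-65.8, 70.77], [-126.05, 130.52], [-82.76, 87.17], [-180, 180]. Speed limits (degrees/s): [127.2, 127.2, 147.25, 180, 180, 180].

## Interface

Orientations are given as [roll, pitch, yaw] about the fixed x, y, z axes, in that order (R = Rz(yaw) Ry(pitch) Rx(roll)).
In Python, from workcell import bot, viewer, finder gives the robot as it stands.
- The arm moves only by the tool move_arm, never from a script. Its arguments are lists of equal length, an entry for each row: "offset": the shift along the tool's x, y, z in cm, a list of three; "twist": the turn, a rotation vector about the tool's x, y, z in rad, a list of three; "grip": the opening, from 0 (shut) to 1 (fully open). In form: {"offset": [[x, y, z], ...], "twist": [[ax, ay, az], ...], "grip": [grip, ...]}. A call has 1 to 5 rows; each row shifts and turns the commanded pose from where the row before left it, along the tool's axes as they then stand; what a row does not reach is not made up. A row lasts 1/10 s, in which the tool goes at most 50 mm and 8.59 degrees, less where a joint would pass 70% of its speed; a pose out of reach is approached as far as the arm can. A call is refused whole if a number of a shift passes 5 or a number of a turn 0.15, either way. A call with a gripper value outside its range is refused whole. The fingers move at their own pace and stop on an object; "force" is the grip in N (left out, the last holds). Time passes only in rows, so rows that do not move let the fingers close. It gives the time, the measured TCP pose, the force, the opening and the grip force at its end, in the units of the state.
- bot.get_obs(): the state, without advancing time (a new reading comes with each control period).
- viewer.camera(name): name is "scene" or "top"; returns a dict with "color" (420x560x3 uint8, red, green, blue), "depth" (420x560 float32, m along the optical axis (not along the pixel's ray), 0 where there is no reading), "vfov" (degrees; the focal length in pixels is half the picture's height over the tangent of half this angle, whatever the lens; pixels are square), "cx", "cy" (the principal point, pixels), "k1" (the pictures are not rectified: a ray, as slopes to the right and down, at radius r is drawn at 1 + k1 r^2 times it, then the intrinsics apply), "position" and "attitude" of the camera in the world. Camera axes: x right, y down, z forward; pixel columns grow to the right and rows downward; lengths in m; the calibration is good to about 2 mm. A picture is of the moment at which its call begins.
- bot.job_done(): hands the job in; it is judged then, once.
Trained networks look in a picture, given as the dict that the camera call returned (one of the last four; its "shot" number tells which), for a name from the list of things; names that differ only in an ending like _2 or _b are one class to them, and where a whole thing is asked for, a point or a joint stands for the part that bears it (a point fixed in the world has none). Each returns a list of dicts, best first, with "p" (0 to 1); they miss things now and then, are a little off and sometimes report something else, mostly with a low value. They report only what shows in the picture. A call takes as long as a camera call. They do not tell look-alikes from the thing itself.
- finder.boxes_of(picture, thing): "position" ([column, row] in pixels, amid what is visible of it).
- finder.pinpoint(picture, thing): "position" ([column, row] in pixels: a listed point, or the origin of a listed thing).
The state is a dict: "time": time; "q": joint angles; "qd": joint speeds; "joint_efforts": joint torques, N m; "ee_pos": TCP position; "tcp_rot": TCP orientation; "wrist_force": force on the tool from outside, world axes, zero at the start; "torque": the same for the moment, N m; "opening": finger opening in m; "grasp_force": force on a finger pad.
Only numpy, scipy, OpenCV 4.12 (cv2) and the standard library are available. Lean on these libraries where they do the work, as an engineer would, in place of code of your own. Each camera call takes 0.05 s, during which the arm holds its last target. There are 200 camera calls.

## Task

The camera on the stand needs its white balance set: tip the white reference tile that lies on the bench up until it stands by itself on one of its short edges, then take it by its two long side edges. Hold it in the air 15 cm in front of the lens and centred on it, upright with a short edge down and the white face square to the lens, and finish while still holding it there. Keep the fingers off the white face, do not knock the camera and leave the other things on the bench alone.

Things in the scene. Friction and masses are not known exactly. Their poses are not given: they have to be found in the camera images.
- tile_center (a point): Centre of the white reference tile, a loose plate 90 mm long (its x), 56 wide (its y), 16 thick (its z), about 0.14 to 0.21 kg: white ceramic, 78 x 44 mm, in the +z face of a black plastic holder with plain flat side edges. Starts lying flat, white face up, centre 8 mm above the bench. Both ends are alike; it can stand on either short edge, centre then 45 mm up.
- lens (a point): Centre of the lens's front glass: black barrel, 38 mm across, on a blue camera 40 mm square. Its x axis points back into the camera: the camera looks level along -x, so the place to show the tile is 150 mm from here along -x; z is up. Height above the bench 150 to 260 mm, differs from run to run. The camera is clamped on the stand's column and shifts if knocked hard.
- stand: Camera stand fixed to the bench: steel base plate 160 x 160 x 12 mm, 30 mm square aluminium column, top 346 mm above the bench. Origin: centre of the base's underside, below the column. Camera and lens reach out 120 mm from the column along the stand's -x axis.
- timer_center (a point): Bystander on the far part of the bench: grey bench timer, 60 x 75 mm and 30 mm high; this point is 12 mm above its underside.
- bowl_center (a point): Bystander on the far part of the bench: empty yellow mixing bowl, 130 mm across and 60 mm high; this point is half-way up.
- cradle_center (a point): Bystander on the far part of the bench: dough cradle, two blue half-tube troughs on a steel foot with a steel wire fork over each, 136 mm long (its x), 66 wide, 67 high; this point is 30 mm above its underside.
There are look-alikes about, which are no part of the job. Of the things that look like the part that bears tile_center, the middle-sized one is meant.

How it is judged:
By the outcome, as a careful person would: the job done as asked, in the order asked, and still so for the second after the job is handed in, while the arm keeps its last pose, push and grip.
It also fails if it takes over 58 s, if anything falls off the work surface, if the arm or the gripper's body presses on something with over 40 N, if the wrist force passes 120 N, or if a joint passes its speed limit or range.

## Working session

There is one attempt and no reset: what is moved stays moved. The work goes in short steps, Python scripts to look and compute and a tool call to move; the robot and the scene stay as the last step left them, time stands still between calls to the robot, and variables do not carry over. Pictures are saved under pics/ and viewed, at most 10 in all, crops included, and the job is handed in when it is done.

Besides the shell and the picture viewer there is one more tool, called after "Emit:" by a JSON object that holds its "method" and its "body", one argument or row to a line. move_arm: Moves the arm, as the interface text tells. Its arguments: {"type":"object","properties":{"offset":{"type":"array","items":{"type":"array","items":{"type":"number"}}},"twist":{"type":"array","items":{"type":"array","items":{"type":"number"}}},"grip":{"type":"array","items":{"type":"number"}},"force":{"type":"number"}},"required":["offset","twist","grip"]}

```bash
mkdir -p pics; ls; cat > h.py <<'E'
import numpy as np, cv2
from scipy.spatial.transform import Rotation as R
from workcell import bot, viewer, finder
def K(p):
    H=p["color"].shape[0]; f=H/2/np.tan(np.radians(p["vfov"])/2); return f
def Rc(p):
    a=np.array(p["attitude"],float)
    if a.shape==(3,3): return a
    return R.from_euler('xyz',a,degrees=True).as_matrix() if a.size==3 else R.from_quat(a).as_matrix()
def rays(p,uv):
    uv=np.atleast_2d(np.array(uv,float)); d=(uv-[p["cx"],p["cy"]])/K(p); s=d.copy()
    for _ in range(20): s=d/(1+p["k1"]*(s**2).sum(1,keepdims=True))
    return np.c_[s,np.ones(len(s))]
def world(p,uv,depth=None):
    uv=np.atleast_2d(np.array(uv,float)); r=rays(p,uv)
    if depth is None: depth=p["depth"][uv[:,1].round().astype(int),uv[:,0].round().astype(int)]
    return (r*np.reshape(depth,(-1,1)))@Rc(p).T+np.array(p["position"])
def onplane(p,uv,z):
    d=rays(p,uv)@Rc(p).T; o=np.array(p["position"]); return o+d*((z-o[2])/d[:,2:3])
def proj(p,X):
    c=(np.atleast_2d(X)-np.array(p["position"]))@Rc(p); s=c[:,:2]/c[:,2:]
    return s*(1+p["k1"]*(s**2).sum(1,keepdims=True))*K(p)+[p["cx"],p["cy"]]
def cloud(p):
    h,w=p["depth"].shape; u,v=np.meshgrid(np.arange(w),np.arange(h))
    return world(p,np.c_[u.ravel(),v.ravel()],p["depth"].ravel()).reshape(h,w,3)
def save(p,n): cv2.imwrite("pics/"+n,p["color"][:,:,::-1])
E
python3 - <<'E'
from h import *
print(bot.get_obs())
for c in ["scene","top"]:
    p=viewer.camera(c); save(p,c+"0.png")
    print(c,{k:v for k,v in p.items() if k not in("color","depth")})
    for t in ["tile_center","lens","stand","timer_center","bowl_center","cradle_center"]:
        for d in finder.pinpoint(p,t)[:4]: print(t,np.round(d["position"],1),round(d["p"],2),world(p,d["position"])[0].round(3))
        for d in finder.boxes_of(p,t)[:4]: print("  box",t,np.round(d["position"],1),round(d["p"],2))
E
```

```text
pics
{'time': 0.0, 'q': array([-7.50000646e+01,  5.01116913e+00,  1.00354670e+01,  9.50986228e+01,
        1.83691131e-03,  9.00003884e+01]), 'qd': array([-0.06111692, -0.02430713, -0.02200443,  0.05391654,  0.02016011,
        0.03723227]), 'joint_efforts': array([ 1.78239621e-03, -5.20398259e+01,  4.64796174e+01,  1.66665047e-02,
        2.26756156e-04, -3.13314183e-05]), 'ee_pos': array([ 0.14230946, -0.53107594,  0.25259145]), 'tcp_rot': array([-1.79925675e+02, -1.83640592e-03,  1.49995446e+01]), 'wrist_force': array([-0.06888962, -0.01232602,  0.43310618]), 'torque': array([-0.0015556 , -0.00098107, -0.00106864]), 'grasp_force': 0.0, 'opening': 0.08547287335880074}
scene {'vfov': 55.488328948891024, 'cx': 281.37418268734143, 'cy': 213.76869012851458, 'k1': -0.12000967713250597, 'position': array([0.86651868, 0.31736428, 0.91036603]), 'attitude': array([-144.61348698,   -0.25734151,  143.07592999]), 'shot': 1}
tile_center [328.2 238.5] 0.88 [ 0.433 -0.048  0.02 ]
tile_center [391.8 257.5] 0.72 [0.333 0.092 0.011]
tile_center [356.4 291.5] 0.56 [0.473 0.106 0.012]
  box tile_cente
[... 755 characters left out ...]
t': 2}
tile_center [205.8 277.2] 0.95 [0.339 0.093 0.012]
tile_center [208.2 228.5] 0.9 [0.472 0.092 0.016]
tile_center [259.7 248. ] 0.67 [ 0.423 -0.053  0.023]
  box tile_center [258.3 247. ] 0.66
  box tile_center [208.5 226.3] 0.63
  box tile_center [205.5 277.3] 0.59
lens [378.5 186.3] 0.94 [ 0.603 -0.377  0.013]
  box lens [408.7 195.2] 0.81
stand [396.1 213.8] 0.78 [ 0.526 -0.422  0.031]
  box stand [403.6 210.3] 0.88
timer_center [301.7 130.3] 0.59 [ 0.753 -0.159  0.023]
  box timer_center [301.7 129.5] 0.91
bowl_center [218.2 130.5] 0.91 [0.751 0.078 0.008]
  box bowl_center [216.5 126.6] 0.67
cradle_center [144.8 127.7] 0.62 [0.754 0.29  0.006]
  box cradle_center [145.7 129.5] 0.8
```

View pics/scene0.png

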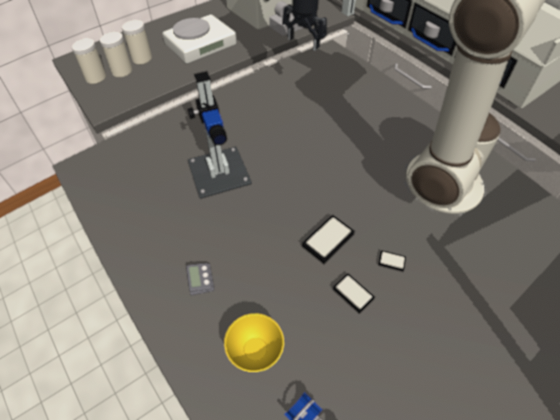

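View pics/top0.png

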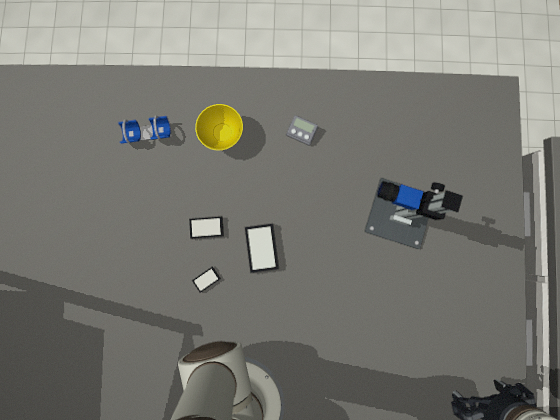

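The scene picture shows three white tiles: a large one at (328,238), a middle one at (354,292) and a small one at (392,260). In the top picture they are at large (261,248), middle (207,227) and small (206,279). The description asks for the middle-sized one, so that is top (207,227). The lens looks left in the top view, from about (385,190), which is roughly +y in the world.

```bash
cat > m.py <<'E'
from h import *
from scipy.optimize import least_squares
ps={c:viewer.camera(c) for c in["scene","top"]}
# white tiles
for c,p in ps.items():
    C=cloud(p); hsv=cv2.cvtColor(p["color"],cv2.COLOR_RGB2HSV)
    m=((hsv[...,1]<60)&(hsv[...,2]>150)&(C[...,2]<0.05)&(abs(C[...,1])<.2)&(C[...,0]>.28)&(C[...,0]<.6)).astype(np.uint8)
    n,l,st,ce=cv2.connectedComponentsWithStats(m)
    for i in range(1,n):
        if st[i,4]<80: continue
        v,u=np.nonzero(l==i); w=onplane(p,np.c_[u,v],0.016)[:,:2]
        (a,b),(s,t),an=cv2.minAreaRect((w*1000).astype(np.float32))
        w0=w-w.mean(0); e,V=np.linalg.eigh(w0.T@w0)
        print(c,"tile",ce[i].round(1),"w",w.mean(0).round(4),"rect",round(a),round(b),round(s,1),round(t,1),round(an,1),"axis",np.degrees(np.arctan2(V[1,1],V[0,1])).round(1),"z",np.median(C[v,u,2]).round(4))
    bl=(hsv[...,0]>105)&(hsv[...,0]<130)&(hsv[...,1]>150)&(C[...,1]<-.2)
    X=C[bl]; print(c,"blue",len(X),X.min(0).round(3),X.max(0).round(3),np.median(X,0).round(3))
    top=X[X[:,2]>np.percentile(X[:,2],90)-.006]; 
    (a,b),(s,t),an=cv2.minAreaRect((top[:,:2]*1000).astype(np.float32)); print("  bluetop",np.median(top[:,2]).round(4),round(a),round(b),round(s,1),round(t,1),round(an,1))
    ba=(C[...,2]>.007)&(C[...,2]<.018)&(C[...,1]<-.25)&(C[...,0]>.35)&(C[...,0]<.7)&(p["depth"]>0)
    X=C[ba]; print(c,"base",len(X),X.min(0).round(3),X.max(0).round(3)); (a,b),(s,t),an=cv2.minAreaRect((X[:,:2]*1000).astype(np.float32)); print("  rect",round(a),round(b),round(s,1),round(t,1),round(an,1))
def tri(uvs):
    A=[];B=[]
    for c,uv in uvs.items():
        p=ps[c]; d=(rays(p,uv)@Rc(p).T)[0]; d/=np.linalg.norm(d); P=np.eye(3)-np.outer(d,d); A.append(P); B.append(P@np.array(p["position"]))
    x=np.linalg.lstsq(np.vstack(A),np.hstack(B),rcond=None)[0]; return x,[np.round(proj(ps[c],x)[0]-uv,1) for c,uv in uvs.items()]
L={}
for t in ["lens","stand"]:
    q={c:finder.pinpoint(p,t)[0]["position"] for c,p in ps.items()}; print(t,q,tri(q))
a=ps["scene"]["color"][90:200,170:260]; b=ps["top"]["color"][160:260,355:475]; d=ps["top"]["color"][205:300,180:290]
f=lambda i:cv2.resize(i,(390,400),interpolation=cv2.INTER_CUBIC)
cv2.imwrite("pics/crop1.png",np.hstack([cv2.resize(a,(260,320)),cv2.resize(b,(270,320)),cv2.resize(d,(270,320))])[:,:,::-1])
E
python3 m.py
```

```text
scene tile [328.  236.5] w [ 0.4267 -0.0554] rect 425 -57 111.1 62.1 9.8 axis -170.2 z 0.0209
scene tile [392.2 259.6] w [0.34   0.0978] rect 340 98 33.1 57.2 36.4 axis 126.1 z 0.0098
scene tile [353.8 291.7] w [0.4801 0.1033] rect 480 103 44.8 78.2 6.0 axis 96.0 z 0.0142
scene blue 634 [-0.502 -0.839  0.047] [ 0.58  -0.316  0.268] [ 0.523 -0.411  0.229]
  bluetop 0.2636 550 -380 65.0 38.0 74.9
scene base 1936 [ 0.35  -1.537  0.007] [ 0.7   -0.34   0.018]
  rect 573 -950 1201.8 347.9 85.2
top tile [205.6 227. ] w [0.4758 0.099 ] rect 476 99 44.6 77.6 6.1 axis 96.4 z 0.0166
top tile [261.2 247.7] w [ 0.4238 -0.056 ] rect 424 -56 111.0 62.0 9.2 axis -170.6 z 0.023
top tile [205.5 279.4] w [0.3332 0.0928] rect 333 93 32.5 58.1 35.4 axis 126.0 z 0.0128
top blue 515 [ 0.163 -0.589  0.005] [ 0.61  -0.32   0.385] [ 0.545 -0.38   0.266]
  bluetop 0.266 362 -466 464.7 61.4 24.3
top base 1756 [ 0.358 -0.6    0.007] [ 0.672 -0.268  0.018]
  rect 521 -428 310.7 329.3 2.9
lens {'scene': [221.4, 142.4], 'top': [379.3, 187.4]} (array([ 0.56613183, -0.32298957,  0.23251291]), [array([-1.4, -0.3]), array([-1.1,  1.2])])
stand {'scene': [218.3, 172.8], 'top': [396.6, 215.9]} (array([ 0.52778154, -0.43974061, -0.01352929]), [array([1.8, 0.3]), array([ 1.3, -1.5])])
```

View pics/crop1.png

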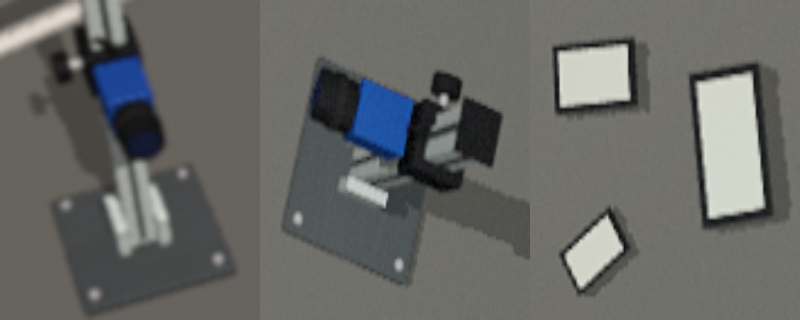

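The crop's right panel shows the three tiles: the middle one upper left at (595,75), large on the right and small lower left. So the choice stands: top pixel (207,227). Next I need the lens more exactly.

```bash
cat > l.py <<'E'
from h import *
S=lambda a:np.round(a,4)
for k in range(2):
  for c in ["scene","top"]:
    p=viewer.camera(c); C=cloud(p); rgb=p["color"].astype(int); hsv=cv2.cvtColor(p["color"],cv2.COLOR_RGB2HSV)
    near=(np.hypot(C[...,0]-.545,C[...,1]+.38)<.14)
    bl=near&(hsv[...,0]>105)&(hsv[...,0]<130)&(hsv[...,1]>170)&(C[...,2]>.18)
    bl=cv2.morphologyEx(bl.astype(np.uint8),cv2.MORPH_OPEN,np.ones((3,3)))>0
    X=C[bl]; print(c,"bench z",S(np.median(C[150:300,120:400,2])))
    if c=="top":
        print("blue z pct",S(np.percentile(X[:,2],[10,50,90])))
        v,u=np.nonzero(bl); w=onplane(p,np.c_[u,v],np.median(X[:,2])); r=cv2.minAreaRect((w[:,:2]*1000).astype(np.float32)); print(r, len(u))
        dk=near&(rgb.max(2)<60)&(C[...,2]>.2)&(C[...,1]>-.36); Y=C[dk]; print("barrel",len(Y),S(np.percentile(Y[:,2],[50,80,95])),S(Y.min(0)),S(Y.max(0)))
        w=onplane(p,np.argwhere(dk)[:,::-1],np.percentile(Y[:,2],90)-.01); print(cv2.minAreaRect((w[:,:2]*1000).astype(np.float32)))
    else:
        print("scene blue z pct",S(np.percentile(X[:,2],[5,25,50,75,95])))
        Y=C[near&(C[...,2]>.18)&(rgb.max(2)<75)&(C[...,1]>-.37)]; print("barrel",len(Y),S(Y.min(0)),S(Y.max(0)),S(np.median(Y,0)))
        t=np.array([.31,.95]); a=Y[:,:2]@t; print("along",S(np.percentile(a,[50,90,98])),"front mean",S(Y[a>np.percentile(a,60)].mean(0)))
    b=near&(C[...,2]>.004)&(C[...,2]<.02)&(rgb[...,2]>=rgb[...,0]-1)
    b=cv2.morphologyEx(b.astype(np.uint8),cv2.MORPH_OPEN,np.ones((3,3)))
    n,l,st,ce=cv2.connectedComponentsWithStats(b); i=1+np.argmax(st[1:,4]); w=onplane(p,np.argwhere(l==i)[:,::-1],.012); print("base",st[i,4],cv2.minAreaRect((w[:,:2]*1000).astype(np.float32)))
    for t in ["lens","stand"]: print(t,[ (S(d["position"]),round(d["p"],2)) for d in finder.pinpoint(p,t)[:1]])
    if k==0: q=cv2.resize(p["color"][80:210,160:270] if c=="scene" else p["color"][160:260,355:475],(380,440),interpolation=cv2.INTER_CUBIC); I=q if c=="scene" else np.hstack([I,q])
cv2.imwrite("pics/crop2.png",I[:,:,::-1])
E
python3 l.py
```

```text
scene bench z -0.0013
scene blue z pct [0.2493 0.2613 0.2633 0.2644 0.2655]
barrel 296 [ 0.5406 -0.3671  0.2261] [ 0.585  -0.3138  0.2661] [ 0.567  -0.3254  0.254 ]
along [-0.1313 -0.1273 -0.1262] front mean [ 0.568  -0.3201  0.2451]
base 1563 ((536.07568359375, -430.54071044921875), (160.7100067138672, 156.54547119140625), 73.47476196289062)
lens []
stand [(array([217.9, 174.3]), 0.75)]
top bench z 0.0008
blue z pct [0.2629 0.2658 0.2676]
((544.8554077148438, -379.5138854980469), (53.71384048461914, 44.39188003540039), 73.14432525634766) 485
barrel 323 [0.2622 0.2645 0.2663] [ 0.537  -0.359   0.2337] [ 0.5809 -0.3175  0.2701]
((558.140625, -337.7571105957031), (42.21451187133789, 40.260196685791016), 68.26895904541016)
base 1595 ((503.1441345214844, -428.81427001953125), (161.17616271972656, 101.53606414794922), 73.92916870117188)
lens [(array([377.9, 185.6]), 0.89)]
stand [(array([206.5, 226.2]), 0.5)]
scene bench z -0.0013
scene blue z pct [0.2487 0.2614 0.2636 0.2647 0.266 ]
barrel 295 [ 0.5412 -0.3671  0.2262] [ 0.5848 -0.3151  0.2659] [ 0.5667 -0.3252  0.2542]
along [-0.1317 -0.1272 -0.1256] front mean [ 0.5692 -0.3204  0.2455]
base 1521 ((535.9296875, -429.88995361328125), (159.94178771972656, 155.81314086914062), 73.60911560058594)
lens [(array([220.3, 140.4]), 0.88)]
stand [(array([218.7, 173.1]), 0.86)]
top bench z 0.0008
blue z pct [0.2616 0.2658 0.2676]
((545.1124267578125, -378.62567138671875), (55.94750213623047, 44.384864807128906), 73.16075897216797) 494
barrel 327 [0.2619 0.2648 0.2663] [ 0.5374 -0.3593  0.2338] [ 0.5806 -0.317   0.2686]
((558.1826782226562, -337.4571533203125), (42.65693283081055, 40.24433135986328), 68.26898956298828)
base 1598 ((503.1275634765625, -428.87176513671875), (160.2574462890625, 101.53606414794922), 73.92916870117188)
lens [(array([379.7, 188.2]), 0.82)]
stand [(array([397.9, 215. ]), 0.67)]
```

View pics/crop2.png

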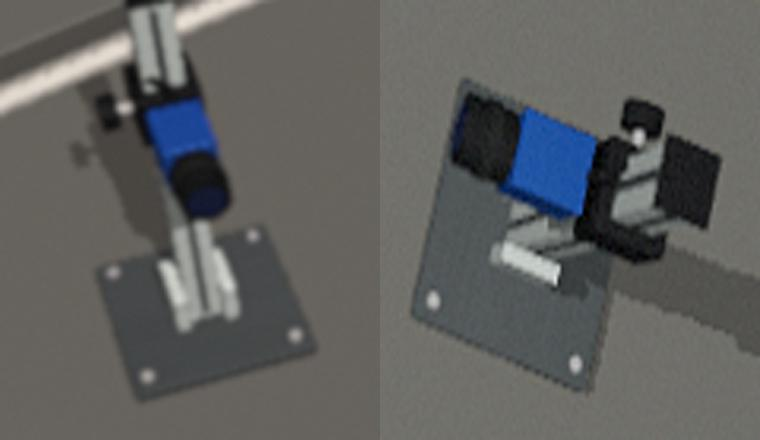

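Crop: in the left panel (scene) the lens glass is at about (210,195) above the base plate. In the right panel (top) the barrel is at (485,140), ahead of the blue body at (550,160). Estimates:

| Thing | Value |
|---|---|
| Camera yaw | 73.5° |
| Lens | (0.565, -0.321, 0.2455) |
| Tile | (0.478, 0.101), with its x axis at 96.2° |

The plan is to grip the tile's sides with the tool leaning -40°, tip it +90°, stand it up and release. Then I regrasp it from above.

```bash
cat > plan.py <<'E'
from h import *
def tool(yaw,tilt=0): # yaw of tool x, tilt about tool y, degrees
    return R.from_euler('xyz',[180,0,yaw],degrees=True)*R.from_rotvec([0,np.radians(tilt),0])
def rows(P,Rt,n=None,g=None,quiet=False):
    o=bot.get_obs(); p=o["ee_pos"]; r=R.from_euler('xyz',o["tcp_rot"],degrees=True)
    tw=(r.inv()*Rt).as_rotvec(); d=np.array(P)-p
    m=int(max(np.ceil(np.linalg.norm(d)/.046),np.ceil(np.linalg.norm(tw)/.14),1)); n=max(n or 0,m)
    off=[];twi=[]
    for i in range(n):
        off.append([round(float(x)*100,2) for x in r.inv().apply(d/n)]); twi.append([round(float(x),3) for x in tw/n]); r=r*R.from_rotvec(tw/n)
    print("t",round(o["time"],2),"pos",p.round(4),"rpy",o["tcp_rot"].round(1),"n",n)
    for i in range(0,n,5): print({"offset":off[i:i+5],"twist":twi[i:i+5]})
E
python3 -c "
from plan import *
rows([.478,.101,.15],tool(96.2),16)"
```

```text
t 2.2 pos [ 0.1424 -0.5313  0.2533] rpy [-180.    0.   15.] n 16
{'offset': [[3.05, -3.27, 0.65], [3.33, -2.99, 0.65], [3.58, -2.69, 0.65], [3.8, -2.36, 0.65], [4.0, -2.01, 0.65]], 'twist': [[-0.0, 0.0, -0.089], [-0.0, 0.0, -0.089], [-0.0, 0.0, -0.089], [-0.0, 0.0, -0.089], [-0.0, 0.0, -0.089]]}
{'offset': [[4.16, -1.65, 0.65], [4.29, -1.28, 0.65], [4.38, -0.89, 0.65], [4.45, -0.5, 0.65], [4.47, -0.11, 0.65]], 'twist': [[-0.0, 0.0, -0.089], [-0.0, 0.0, -0.089], [-0.0, 0.0, -0.089], [-0.0, 0.0, -0.089], [-0.0, 0.0, -0.089]]}
{'offset': [[4.46, 0.29, 0.65], [4.42, 0.68, 0.65], [4.34, 1.07, 0.65], [4.23, 1.45, 0.65], [4.09, 1.82, 0.65]], 'twist': [[-0.0, 0.0, -0.089], [-0.0, 0.0, -0.089], [-0.0, 0.0, -0.089], [-0.0, 0.0, -0.089], [-0.0, 0.0, -0.089]]}
{'offset': [[3.91, 2.17, 0.65]], 'twist': [[-0.0, 0.0, -0.089]]}
```

Emit:
{"method": "move_arm", "body": {
  "offset": [
    [3.1,-3.3,0.6],
    [3.3,-3.0,0.6],
    [3.6,-2.7,0.6],
    [3.8,-2.4,0.6],
    [4.0,-2.0,0.6]
  ],
  "twist": [
    [0,0,-0.09],
    [0,0,-0.09],
    [0,0,-0.09],
    [0,0,-0.09],
    [0,0,-0.09]
  ],
  "grip": [1,1,1,1,1]
}}

```text
time: 2.7
ee_pos: [0.2472, -0.3309, 0.2231]
tcp_rot: [180.0, -0.0, 41.0]
wrist_force: [1.0, -0.6, 0.2]
opening: 0.0858
grasp_force: 0.0
```

Emit:
{"method": "move_arm", "body": {
  "offset": [
    [4.2,-1.6,0.6],
    [4.3,-1.3,0.6],
    [4.4,-0.9,0.6],
    [4.4,-0.5,0.6],
    [4.5,-0.1,0.6]
  ],
  "twist": [
    [0,0,-0.09],
    [0,0,-0.09],
    [0,0,-0.09],
    [0,0,-0.09],
    [0,0,-0.09]
  ],
  "grip": [1,1,1,1,1]
}}

```text
time: 3.2
ee_pos: [0.3507, -0.1321, 0.1934]
tcp_rot: [179.9, 0.0, 66.8]
wrist_force: [1.8, -1.2, -0.8]
opening: 0.0853
grasp_force: 0.0
```

Emit:
{"method": "move_arm", "body": {
  "offset": [
    [4.5,0.3,0.6],
    [4.4,0.7,0.6],
    [4.3,1.1,0.6],
    [4.2,1.4,0.6],
    [4.1,1.8,0.6]
  ],
  "twist": [
    [0,0,-0.09],
    [0,0,-0.09],
    [0,0,-0.09],
    [0,0,-0.09],
    [0,0,-0.09]
  ],
  "grip": [1,1,1,1,1]
}}

```text
time: 3.7
ee_pos: [0.4521, 0.067, 0.1633]
tcp_rot: [180.0, -0.0, 92.6]
wrist_force: [1.1, -1.3, 1.0]
opening: 0.0851
grasp_force: 0.0
```

```bash
python3 -c "
from plan import *
rows([.4765,.115,.075],tool(96.2,-40),5)"
```

```text
t 3.7 pos [0.4521 0.067  0.1633] rpy [180.   -0.   92.6] n 6
{'offset': [[0.78, 0.44, 1.47], [0.94, 0.45, 1.37], [1.09, 0.45, 1.26], [1.22, 0.46, 1.12], [1.34, 0.47, 0.98]], 'twist': [[-0.004, -0.116, -0.01], [-0.004, -0.116, -0.01], [-0.004, -0.116, -0.01], [-0.004, -0.116, -0.01], [-0.004, -0.116, -0.01]]}
{'offset': [[1.44, 0.48, 0.81]], 'twist': [[-0.004, -0.116, -0.01]]}
```

Emit:
{"method": "move_arm", "body": {
  "offset": [
    [0.8,0.4,1.5],
    [0.9,0.4,1.4],
    [1.1,0.4,1.3],
    [1.2,0.5,1.1],
    [1.3,0.5,1.0]
  ],
  "twist": [
    [-0.004,-0.116,-0.01],
    [-0.004,-0.116,-0.01],
    [-0.004,-0.116,-0.01],
    [-0.004,-0.116,-0.01],
    [-0.004,-0.116,-0.01]
  ],
  "grip": [0.9,0.9,0.9,0.9,0.9]
}}

```text
time: 4.2
ee_pos: [0.472, 0.1049, 0.0893]
tcp_rot: [179.5, 33.5, 95.2]
wrist_force: [0.5, -0.4, 1.2]
opening: 0.0768
grasp_force: 0.0
```

Emit:
{"method": "move_arm", "body": {
  "offset": [
    [1.4,0.5,0.8],
    [0,0,0]
  ],
  "twist": [
    [-0.004,-0.116,-0.01],
    [0,0,0]
  ],
  "grip": [0.9,0.9]
}}

```text
time: 4.4
ee_pos: [0.4745, 0.113, 0.07]
tcp_rot: [-179.6, 40.2, 96.4]
wrist_force: [-0.0, -0.8, -0.3]
opening: 0.0768
grasp_force: 0.0
```

```bash
python3 -c "
from plan import *
o=bot.get_obs(); r=R.from_euler('xyz',o['tcp_rot'],degrees=True).as_matrix(); print(r.round(3),o['q'].round(1))
rows([.4765,.115,.04],tool(96.2,-40),2)
q=[]
for c in ['scene','top']:
    p=viewer.camera(c); q.append(cv2.resize(p['color'][220:340,290:430] if c=='scene' else p['color'][170:290,150:290],(400,343),interpolation=cv2.INTER_CUBIC)); print(c,proj(p,np.array([o['ee_pos'],o['ee_pos']+.022*r[:,2]])).round(1))
cv2.imwrite('pics/g1.png',np.hstack(q)[:,:,::-1])
"
```

```text
[[-0.086  0.994  0.065]
 [ 0.759  0.107 -0.643]
 [-0.646 -0.006 -0.764]] [ 31.7  12.9  -9.4  88.  -35.5 121.9]
t 4.4 pos [0.4745 0.113  0.07  ] rpy [-179.6   40.2   96.4] n 2
{'offset': [[1.04, 0.12, 1.09], [1.03, 0.12, 1.09]], 'twist': [[-0.002, 0.002, 0.002], [-0.002, 0.002, 0.002]]}
scene [[362.  283.7]
 [356.3 282.8]]
top [[196.1 226.7]
 [202.8 226.5]]
```

View pics/g1.png

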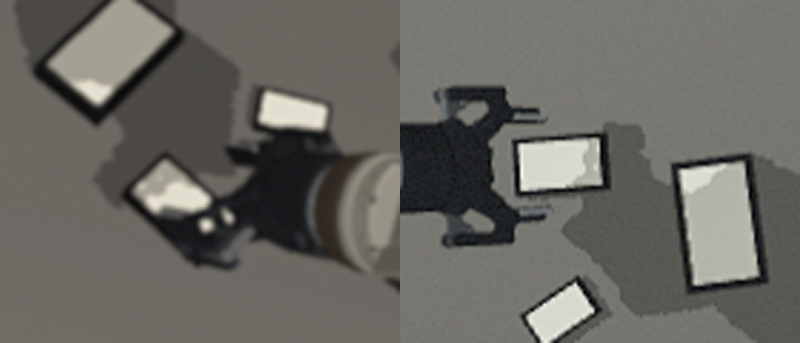

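In the right (top) panel the fingertips are at about full-frame (201.5,210) and (201.5,244). They straddle the tile's centre line at row 227, so the gripper is centred on it. Descending.

Emit:
{"method": "move_arm", "body": {
  "offset": [
    [1.0,0.1,1.1],
    [1.0,0.1,1.1],
    [0.2,0,0.2],
    [0,0,0]
  ],
  "twist": [
    [0,0,0],
    [0,0,0],
    [0,0,0],
    [0,0,0]
  ],
  "grip": [0.85,0.85,0.85,0.85]
}}

```text
time: 4.9
ee_pos: [0.4775, 0.1128, 0.042]
tcp_rot: [179.9, 39.9, 95.8]
wrist_force: [-0.2, 0.1, -0.3]
opening: 0.0726
grasp_force: 0.0
```

Emit:
{"method": "move_arm", "body": {
  "offset": [
    [0.13,0,0.15],
    [0.13,0,0.15],
    [0,0,0]
  ],
  "twist": [
    [0,0,0],
    [0,0,0],
    [0,0,0]
  ],
  "grip": [0.85,0.85,0.85]
}}

```text
time: 5.2
ee_pos: [0.4778, 0.1136, 0.0383]
tcp_rot: [179.8, 39.9, 95.9]
wrist_force: [-0.2, -0.2, -0.8]
opening: 0.0726
grasp_force: 0.0
```

Emit:
{"method": "move_arm", "body": {
  "offset": [
    [0.13,0,0.15],
    [0.13,0,0.15],
    [0.13,0,0.15],
    [0,0,0]
  ],
  "twist": [
    [0,0,0],
    [0,0,0],
    [0,0,0],
    [0,0,0]
  ],
  "grip": [0.85,0.85,0.85,0.85]
}}

```text
time: 5.6
ee_pos: [0.4776, 0.1137, 0.0319]
tcp_rot: [179.9, 39.9, 95.9]
wrist_force: [-0.7, 0.6, 0.0]
opening: 0.0724
grasp_force: 0.0
```

Emit:
{"method": "move_arm", "body": {
  "offset": [
    [0.1,0,0.1],
    [0.1,0,0.1],
    [0,0,0]
  ],
  "twist": [
    [0,0,0],
    [0,0,0],
    [0,0,0]
  ],
  "grip": [0.85,0.85,0.85]
}}

```text
time: 5.9
ee_pos: [0.4777, 0.1139, 0.0293]
tcp_rot: [179.9, 39.9, 95.9]
wrist_force: [0.6, -0.7, -0.7]
opening: 0.0726
grasp_force: 0.0
```

Emit:
{"method": "move_arm", "body": {
  "offset": [
    [0.1,-0.1,0.1],
    [0,0,0],
    [0,0,0],
    [0,0,0],
    [0,0,0]
  ],
  "twist": [
    [0,0,0],
    [0,0,0],
    [0,0,0],
    [0,0,0],
    [0,0,0]
  ],
  "grip": [0.85,0.55,0.55,0.55,0.55],
  "force": 40
}}

```text
time: 6.4
ee_pos: [0.4768, 0.1141, 0.0283]
tcp_rot: [179.8, 39.9, 95.9]
wrist_force: [-1.1, 1.8, 3.4]
opening: 0.0538
grasp_force: 41.8
```

Emit:
{"method": "move_arm", "body": {
  "offset": [
    [-0.4,0,-0.5],
    [-1.0,0,-1.2],
    [-1.0,0,-1.2],
    [0,0,0]
  ],
  "twist": [
    [0,0,0],
    [0,0,0],
    [0,0,0],
    [0,0,0]
  ],
  "grip": [0.55,0.55,0.55,0.55],
  "force": 50
}}

```text
time: 6.8
ee_pos: [0.4778, 0.1147, 0.0685]
tcp_rot: [179.6, 39.8, 95.7]
wrist_force: [0.1, 0.2, -1.1]
opening: 0.0535
grasp_force: 52.7
```

```bash
cat > look.py <<'E'
import sys; from plan import *
n=sys.argv[1]; b=[int(x) for x in sys.argv[2:]]; q=[]
for i,c in enumerate(['scene','top']):
    p=viewer.camera(c); u,v=b[2*i:2*i+2]; q.append(cv2.resize(p['color'][max(v-60,0):v+60,max(u-70,0):u+70],(400,343),interpolation=cv2.INTER_CUBIC))
cv2.imwrite('pics/'+n,np.hstack(q)[:,:,::-1]); o=bot.get_obs(); print(o['q'].round(1),o['wrist_force'].round(1))
E
python3 look.py g2.png 356 290 207 227; python3 -c "
from plan import *
rows([.478,.11,.13],tool(95.9,50))"
```

```text
[ 31.6  12.9  -9.6  87.1 -35.4 122. ] [ 0.1 -0.4 -1.5]
t 6.9 pos [0.477  0.1144 0.0663] rpy [179.7  39.8  95.8] n 12
{'offset': [[-0.37, 0.01, -0.38], [-0.32, 0.01, -0.43], [-0.26, 0.01, -0.47], [-0.19, 0.01, -0.5], [-0.13, 0.01, -0.52]], 'twist': [[0.0, 0.131, 0.0], [0.0, 0.131, 0.0], [0.0, 0.131, 0.0], [0.0, 0.131, 0.0], [0.0, 0.131, 0.0]]}
{'offset': [[-0.06, 0.01, -0.53], [0.01, 0.01, -0.53], [0.08, 0.01, -0.53], [0.15, 0.01, -0.51], [0.21, 0.0, -0.49]], 'twist': [[0.0, 0.131, 0.0], [0.0, 0.131, 0.0], [0.0, 0.131, 0.0], [0.0, 0.131, 0.0], [0.0, 0.131, 0.0]]}
{'offset': [[0.27, 0.0, -0.46], [0.33, 0.0, -0.42]], 'twist': [[0.0, 0.131, 0.0], [0.0, 0.131, 0.0]]}
```

View pics/g2.png

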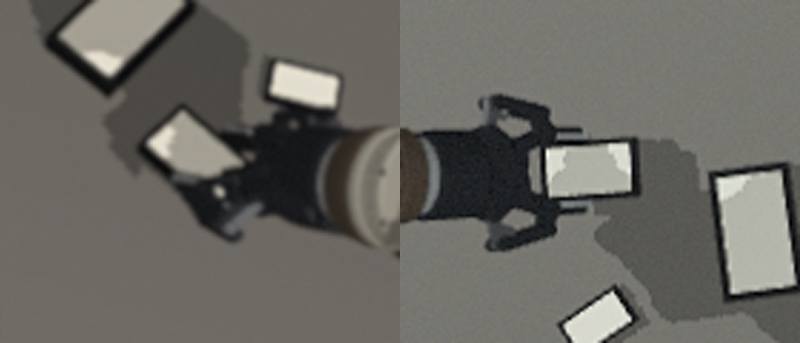

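The right panel shows the fingers against the tile's rims, at about crop (570,130) and (570,209). I'll check the height by depth.

```bash
cat > tile.py <<'E'
from h import *
# find white pixels of tile in the neighbourhood of the tool, fit plane
o=bot.get_obs(); r=R.from_euler('xyz',o['tcp_rot'],degrees=True)
for c in ['scene','top']:
    p=viewer.camera(c); C=cloud(p); hsv=cv2.cvtColor(p["color"],cv2.COLOR_RGB2HSV)
    m=(hsv[...,1]<60)&(hsv[...,2]>120)&(np.linalg.norm(C-o['ee_pos'],axis=2)<.1)&(p['depth']>0)
    m=cv2.morphologyEx(m.astype(np.uint8),cv2.MORPH_OPEN,np.ones((3,3))); n,l,st,ce=cv2.connectedComponentsWithStats(m)
    if n<2: print(c,"none"); continue
    i=1+np.argmax(st[1:,4]); X=C[l==i]; mu=np.median(X,0); u,s,vt=np.linalg.svd(X-X.mean(0),full_matrices=False); k=np.abs((X-X.mean(0))@vt[2])<.006; X=X[k]; mu=X.mean(0); u,s,vt=np.linalg.svd(X-mu,full_matrices=False)
    nn=vt[2]*np.sign(vt[2]@(np.array(p['position'])-mu)); print(c,len(X),"px",ce[i].round(),"mean",mu.round(4),"normal",nn.round(3),"long",vt[0].round(3),"ext",np.ptp((X-mu)@vt[:2].T,axis=0).round(3),"z",X[:,2].min().round(3),X[:,2].max().round(3))
print(round(o['time'],2),o['ee_pos'].round(4),o['tcp_rot'].round(1),o['q'].round(1))
E
python3 tile.py
```

```text
scene 392 px [353. 281.] mean [0.4799 0.0904 0.0515] normal [-0.014 -0.014  1.   ] long [ 0.394 -0.919 -0.007] ext [0.071 0.049] z 0.047 0.056
top 497 px [203. 226.] mean [0.477  0.0989 0.0534] normal [ 0.021 -0.014  1.   ] long [-0.108  0.994  0.016] ext [0.078 0.045] z 0.048 0.059
6.9 [0.477  0.1144 0.0663] [179.7  39.8  95.8] [ 31.6  12.9  -9.6  87.1 -35.4 122. ]
```

The tile is held and level, with its top face at z≈0.053. Now tip it by +90° in the air.

```bash
python3 -c "
from plan import *
rows([.477,.114,.105],tool(95.9,50))"
```

```text
t 7.0 pos [0.4765 0.1141 0.0654] rpy [179.9  39.9  95.9] n 12
{'offset': [[-0.21, 0.0, -0.25], [-0.18, 0.0, -0.28], [-0.14, 0.0, -0.3], [-0.1, 0.0, -0.31], [-0.06, 0.0, -0.33]], 'twist': [[0.0, 0.131, 0.0], [0.0, 0.131, 0.0], [0.0, 0.131, 0.0], [0.0, 0.131, 0.0], [0.0, 0.131, 0.0]]}
{'offset': [[-0.01, 0.0, -0.33], [0.03, 0.0, -0.33], [0.07, 0.0, -0.32], [0.11, 0.0, -0.31], [0.15, 0.0, -0.29]], 'twist': [[0.0, 0.131, 0.0], [0.0, 0.131, 0.0], [0.0, 0.131, 0.0], [0.0, 0.131, 0.0], [0.0, 0.131, 0.0]]}
{'offset': [[0.19, 0.0, -0.27], [0.22, 0.0, -0.24]], 'twist': [[0.0, 0.131, 0.0], [0.0, 0.131, 0.0]]}
```

Emit:
{"method": "move_arm", "body": {
  "offset": [
    [-1.3,0,-1.5],
    [-1.3,0,-1.5],
    [0,0,0],
    [0,0,0],
    [0,0,0]
  ],
  "twist": [
    [0,0,0],
    [0,0.1,0],
    [0,0.131,0],
    [0,0.131,0],
    [0,0.131,0]
  ],
  "grip": [0.55,0.55,0.55,0.55,0.55]
}}

```text
time: 7.5
ee_pos: [0.4767, 0.1138, 0.1056]
tcp_rot: [179.8, 11.4, 96.0]
wrist_force: [-0.1, -0.9, -1.3]
opening: 0.0535
grasp_force: 52.8
```

Emit:
{"method": "move_arm", "body": {
  "offset": [
    [0,0,0],
    [0,0,0],
    [0,0,0],
    [0,0,0],
    [0,0,0]
  ],
  "twist": [
    [0,0.131,0],
    [0,0.131,0],
    [0,0.131,0],
    [0,0.131,0],
    [0,0.131,0]
  ],
  "grip": [0.55,0.55,0.55,0.55,0.55]
}}

```text
time: 8.0
ee_pos: [0.4767, 0.1131, 0.1057]
tcp_rot: [179.8, -26.1, 96.0]
wrist_force: [0.2, 0.5, -1.3]
opening: 0.0535
grasp_force: 52.8
```

Emit:
{"method": "move_arm", "body": {
  "offset": [
    [0,0,0],
    [0,0,0],
    [0,0,0],
    [0,0,0],
    [0,0,0]
  ],
  "twist": [
    [0,0.131,0],
    [0,0.131,0],
    [0,0.131,0],
    [0,0.03,0],
    [0,0,0]
  ],
  "grip": [0.55,0.55,0.55,0.55,0.55]
}}

```text
time: 8.5
ee_pos: [0.4762, 0.1128, 0.1037]
tcp_rot: [-179.8, -50.1, 95.8]
wrist_force: [0.4, 0.5, -2.1]
opening: 0.0534
grasp_force: 53.1
```

```bash
python3 tile.py; python3 -c "
from plan import *
rows([.477,.114,.075],tool(95.9,50))"; python3 look.py g3.png 340 270 207 227
```

```text
scene 33 px [373. 289.] mean [0.4736 0.1426 0.093 ] normal [-0.089  0.996 -0.022] long [-0.38  -0.054 -0.923] ext [0.061 0.021] z 0.065 0.124
top 9 px [189. 214.] mean [0.5048 0.1231 0.1109] normal [0.749 0.364 0.554] long [-0.402 -0.415  0.816] ext [0.012 0.007] z 0.105 0.115
8.5 [0.4762 0.1128 0.1037] [-179.8  -50.1   95.8] [-10.    7.9 -14.8  85.6  47.5  66.1]
t 8.6 pos [0.4767 0.1136 0.1053] rpy [179.8 -50.   96.1] n 1
{'offset': [[-2.3, 0.03, 1.98]], 'twist': [[-0.0, 0.001, 0.003]]}
[ -9.9   7.6 -14.7  85.6  47.5  66.1] [ 0.2 -0.8 -1.7]
```

View pics/g3.png

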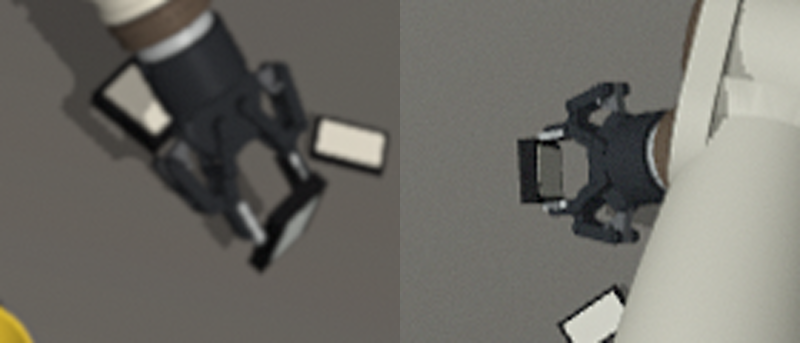

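The tile is upright, held by the fingertips at its sides. Its white face is toward the gripper (-y), its dark top edge is at left-panel (290,225), and in the top view the edge is at crop (528,170). Lowering it gently.

Emit:
{"method": "move_arm", "body": {
  "offset": [
    [-1.1,0,1.0],
    [-1.1,0,1.0],
    [-0.4,0,0.3],
    [0,0,0]
  ],
  "twist": [
    [0,0,0],
    [0,0,0],
    [0,0,0],
    [0,0,0]
  ],
  "grip": [0.55,0.55,0.55,0.55]
}}

```text
time: 9.1
ee_pos: [0.4763, 0.1149, 0.0708]
tcp_rot: [179.8, -50.1, 96.2]
wrist_force: [0.2, -0.5, -0.5]
opening: 0.0534
grasp_force: 53.1
```

Emit:
{"method": "move_arm", "body": {
  "offset": [
    [-0.15,0,0.13],
    [-0.15,0,0.13],
    [-0.15,0,0.13],
    [0,0,0]
  ],
  "twist": [
    [0,0,0],
    [0,0,0],
    [0,0,0],
    [0,0,0]
  ],
  "grip": [0.55,0.55,0.55,0.55]
}}

```text
time: 9.5
ee_pos: [0.4766, 0.1145, 0.0647]
tcp_rot: [179.8, -50.1, 96.1]
wrist_force: [-0.4, 1.6, -2.9]
opening: 0.0535
grasp_force: 53.1
```

Emit:
{"method": "move_arm", "body": {
  "offset": [
    [-0.1,0,0.08],
    [-0.1,0,0.08],
    [0,0,0]
  ],
  "twist": [
    [0,0,0],
    [0,0,0],
    [0,0,0]
  ],
  "grip": [0.55,0.55,0.55]
}}

```text
time: 9.8
ee_pos: [0.4766, 0.1144, 0.062]
tcp_rot: [179.8, -50.1, 96.1]
wrist_force: [-0.0, 0.1, -0.2]
opening: 0.0535
grasp_force: 53.1
```

Emit:
{"method": "move_arm", "body": {
  "offset": [
    [-0.08,0,0.06],
    [0,0,0]
  ],
  "twist": [
    [0,0,0],
    [0,0,0]
  ],
  "grip": [0.55,0.55]
}}

```text
time: 10.0
ee_pos: [0.4766, 0.1144, 0.0611]
tcp_rot: [179.8, -50.1, 96.1]
wrist_force: [1.2, 0.1, -1.7]
opening: 0.0536
grasp_force: 53.1
```

Emit:
{"method": "move_arm", "body": {
  "offset": [
    [-0.08,0,0.06],
    [0,0,0]
  ],
  "twist": [
    [0,0,0],
    [0,0,0]
  ],
  "grip": [0.55,0.55]
}}

```text
time: 10.2
ee_pos: [0.4766, 0.1143, 0.0601]
tcp_rot: [179.8, -50.1, 96.1]
wrist_force: [-0.0, -0.0, -1.9]
opening: 0.0533
grasp_force: 53.1
```

Emit:
{"method": "move_arm", "body": {
  "offset": [
    [-0.08,0,0.06],
    [0,0,0]
  ],
  "twist": [
    [0,0,0],
    [0,0,0]
  ],
  "grip": [0.55,0.55]
}}

```text
time: 10.4
ee_pos: [0.4767, 0.1144, 0.0596]
tcp_rot: [179.8, -50.2, 96.1]
wrist_force: [-1.7, -1.7, 3.4]
opening: 0.0533
grasp_force: 53.4
```

Emit:
{"method": "move_arm", "body": {
  "offset": [
    [-0.08,0,0.06],
    [0,0,0]
  ],
  "twist": [
    [0,0,0],
    [0,0,0]
  ],
  "grip": [0.55,0.55]
}}

```text
time: 10.6
ee_pos: [0.4768, 0.1145, 0.0595]
tcp_rot: [179.8, -50.2, 96.1]
wrist_force: [-5.5, -1.7, 12.3]
opening: 0.0537
grasp_force: 53.9
```

Contact is at TCP z≈0.0597. Ease off the pressing and open.

Emit:
{"method": "move_arm", "body": {
  "offset": [
    [0.08,0,-0.06],
    [0,0,0],
    [0,0,0],
    [0,0,0],
    [0,0,0]
  ],
  "twist": [
    [0,0,0],
    [0,0,0],
    [0,0,0],
    [0,0,0],
    [0,0,0]
  ],
  "grip": [0.55,0.7,0.8,0.9,0.95]
}}

```text
time: 11.1
ee_pos: [0.4766, 0.1143, 0.059]
tcp_rot: [179.8, -50.1, 96.1]
wrist_force: [-0.3, -0.1, 0.2]
opening: 0.0811
grasp_force: 0.0
```

Emit:
{"method": "move_arm", "body": {
  "offset": [
    [0,0,0],
    [0,0,-1],
    [0,0,-3],
    [0,0,-4],
    [0,0,-4]
  ],
  "twist": [
    [0,0,0],
    [0,0,0],
    [0,0,0],
    [0,0,0],
    [0,0,0]
  ],
  "grip": [1,1,1,1,1]
}}

```text
time: 11.6
ee_pos: [0.4858, 0.0216, 0.1375]
tcp_rot: [179.8, -50.1, 96.2]
wrist_force: [0.9, 0.2, 0.0]
opening: 0.0855
grasp_force: 0.0
```

```bash
cat > st.py <<'E'
from h import *
for c in ['scene','top']:
    p=viewer.camera(c); C=cloud(p)
    m=(C[...,2]>.03)&(C[...,2]<.1)&(abs(C[...,0]-.477)<.06)&(C[...,1]>.08)&(C[...,1]<.2)&(p['depth']>0)
    X=C[m]; t=X[X[:,2]>.075]; print(c,len(X),"z max",np.percentile(X[:,2],[90,98]).round(4),"all",np.median(X,0).round(4))
    if len(t)>8:
        (a,b),(s,w),an=cv2.minAreaRect((t[:,:2]*1000).astype(np.float32)); print("  top edge",len(t),t.mean(0).round(4),np.round([a,b,s,w,an],1))
    v,u=np.nonzero(m); print("  px",u.mean().round(),v.mean().round())
    d=finder.pinpoint(p,"tile_center"); print([(np.round(x["position"]),round(x["p"],2)) for x in d[:4]])
print(bot.get_obs()['ee_pos'].round(3))
E
python3 st.py; python3 look.py g4.png 360 275 195 227
```

```text
scene 296 z max [0.0896 0.0908] all [0.486  0.1397 0.0839]
  top edge 177 [0.4794 0.1369 0.0868] [476.1 136.5  57.5  15.    4.1]
  px 367.0 293.0
[(array([369., 298.]), 0.85), (array([327., 238.]), 0.6), (array([392., 258.]), 0.56)]
top 233 z max [0.092  0.0934] all [0.4723 0.1277 0.088 ]
  top edge 160 [0.4724 0.1313 0.0887] [472.6 132.3  52.6  17.1   6. ]
  px 189.0 227.0
[(array([193., 226.]), 0.82), (array([207., 281.]), 0.74), (array([261., 251.]), 0.68)]
[0.487 0.022 0.136]
[-19.3  13.8  -5.2  98.   44.   53.5] [ 0.2 -0.1  0. ]
```

View pics/g4.png

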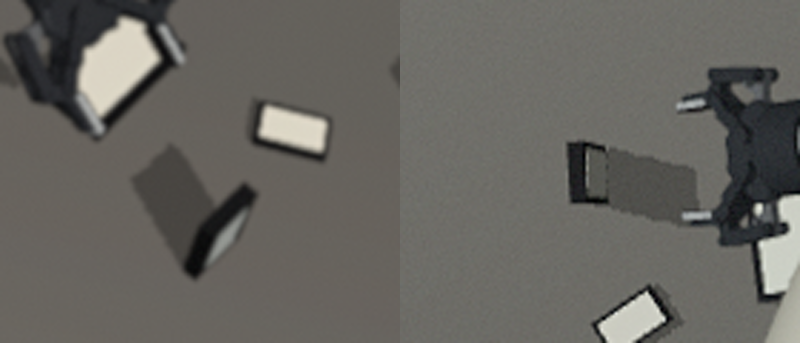

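The tile stands by itself: left panel (220,230), top panel (587,172), top edge at z≈0.09. Its shadow falls towards -y and the white face is to -y. Now I regrasp from above.

```bash
python3 -c "
from plan import *
rows([.4745,.135,.19],tool(96),8)"
```

```text
t 11.9 pos [0.4857 0.0231 0.1355] rpy [179.9 -50.1  96.1] n 8
{'offset': [[1.42, 0.01, 0.64], [1.49, 0.01, 0.48], [1.53, 0.01, 0.32], [1.56, 0.01, 0.15], [1.56, 0.01, -0.02]], 'twist': [[0.0, -0.109, 0.0], [0.0, -0.109, 0.0], [0.0, -0.109, 0.0], [0.0, -0.109, 0.0], [0.0, -0.109, 0.0]]}
{'offset': [[1.55, 0.01, -0.19], [1.52, 0.01, -0.36], [1.47, 0.01, -0.52]], 'twist': [[0.0, -0.109, 0.0], [0.0, -0.109, 0.0], [0.0, -0.109, 0.0]]}
```

Emit:
{"method": "move_arm", "body": {
  "offset": [
    [1.4,0,0.6],
    [1.5,0,0.5],
    [1.5,0,0.3],
    [1.6,0,0.1],
    [1.6,0,0]
  ],
  "twist": [
    [0,-0.109,0],
    [0,-0.109,0],
    [0,-0.109,0],
    [0,-0.109,0],
    [0,-0.109,0]
  ],
  "grip": [1,1,1,1,1]
}}

```text
time: 12.4
ee_pos: [0.4781, 0.0937, 0.1711]
tcp_rot: [179.8, -18.7, 96.1]
wrist_force: [0.2, 0.5, -0.4]
opening: 0.0853
grasp_force: 0.0
```

Emit:
{"method": "move_arm", "body": {
  "offset": [
    [1.5,0,-0.2],
    [1.5,0,-0.4],
    [1.5,0,-0.5],
    [0,0,0]
  ],
  "twist": [
    [0,-0.109,0],
    [0,-0.109,0],
    [0,-0.109,0],
    [0,0,0]
  ],
  "grip": [1,1,1,1]
}}

```text
time: 12.8
ee_pos: [0.4734, 0.1375, 0.1917]
tcp_rot: [179.8, -0.0, 96.3]
wrist_force: [0.4, -0.2, 0.2]
opening: 0.0856
grasp_force: 0.0
```

```bash
python3 -c "
from plan import *
rows([.4745,.135,.115],tool(96),4)"
```

```text
t 12.8 pos [0.4734 0.1375 0.1917] rpy [179.8  -0.   96.3] n 4
{'offset': [[-0.07, 0.01, 1.92], [-0.07, 0.02, 1.92], [-0.07, 0.02, 1.92], [-0.07, 0.02, 1.92]], 'twist': [[0.001, -0.0, 0.001], [0.001, -0.0, 0.001], [0.001, -0.0, 0.001], [0.001, -0.0, 0.001]]}
```

Emit:
{"method": "move_arm", "body": {
  "offset": [
    [-0.1,0,1.9],
    [-0.1,0,1.9],
    [0,0,1.9],
    [0,0,1.9],
    [0,0,0]
  ],
  "twist": [
    [0,0,0],
    [0,0,0],
    [0,0,0],
    [0,0,0],
    [0,0,0]
  ],
  "grip": [1,1,1,1,1]
}}

```text
time: 13.3
ee_pos: [0.4726, 0.1318, 0.112]
tcp_rot: [-179.8, -0.2, 96.0]
wrist_force: [-0.6, 1.2, -0.6]
opening: 0.0856
grasp_force: 0.0
```

```bash
python3 look.py g5.png 360 275 195 227
```

```text
[ 15.5  -3.5 -13.7  79.7   0.2  99.5] [-0.2 -0.3  0.5]
```

View pics/g5.png

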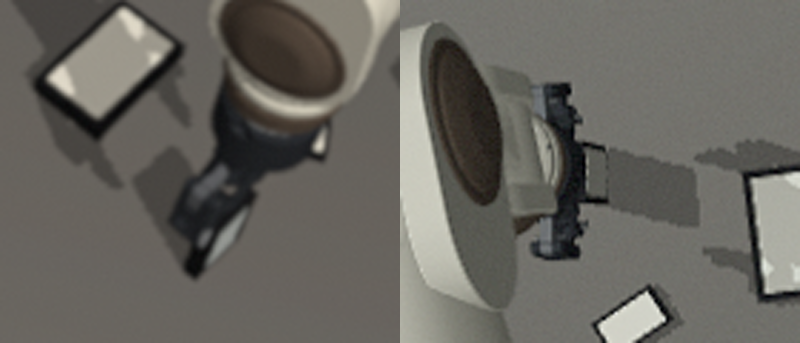

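The tile is still standing between the open fingers: left panel (220,235), top panel rim at (595,172). Lowering the last part.

Emit:
{"method": "move_arm", "body": {
  "offset": [
    [0.3,0.2,0.5],
    [0,0,1.3],
    [0,0,1.6],
    [0,0,1.6],
    [0,0,0]
  ],
  "twist": [
    [0,0,0],
    [0,0,0],
    [0,0,0],
    [0,0,0],
    [0,0,0]
  ],
  "grip": [1,1,1,1,1]
}}

```text
time: 13.9
ee_pos: [0.4752, 0.1353, 0.063]
tcp_rot: [-179.9, -0.1, 96.0]
wrist_force: [-1.1, -0.2, -0.2]
opening: 0.0853
grasp_force: 0.0
```

```bash
python3 -c "
from plan import *
rows([.4745,.135,.06],tool(96),1)"; python3 st.py
```

```text
t 13.9 pos [0.4752 0.1353 0.063 ] rpy [-1.799e+02 -1.000e-01  9.600e+01] n 1
{'offset': [[-0.02, -0.07, 0.3]], 'twist': [[-0.001, -0.002, -0.0]]}
scene 69 z max [0.0894 0.0978] all [0.4917 0.1446 0.0526]
  top edge 19 [0.5049 0.1453 0.0881] [509.8 145.   47.5   9.5  17.1]
  px 365.0 300.0
[(array([326., 237.]), 0.69), (array([366., 296.]), 0.62)]
top 95 z max [0.0892 0.0958] all [0.4632 0.1244 0.0569]
  top edge 23 [0.4637 0.1266 0.0859] [477.1 133.8 117.3  19.7   5.8]
  px 192.0 229.0
[(array([262., 248.]), 0.83), (array([207., 277.]), 0.6), (array([191., 227.]), 0.47)]
[0.477 0.136 0.066]
```

Close gently, then firm up.

Emit:
{"method": "move_arm", "body": {
  "offset": [
    [0,0,0],
    [0,0,0],
    [0,0,0],
    [0,0,0],
    [0,0,0]
  ],
  "twist": [
    [0,0,0],
    [0,0,0],
    [0,0,0],
    [0,0,0],
    [0,0,0]
  ],
  "grip": [0.8,0.7,0.65,0.6,0.55],
  "force": 30
}}

```text
time: 14.6
ee_pos: [0.4766, 0.1356, 0.066]
tcp_rot: [179.8, -0.2, 96.0]
wrist_force: [-1.5, -0.4, 6.3]
opening: 0.0555
grasp_force: 31.5
```

Emit:
{"method": "move_arm", "body": {
  "offset": [
    [0,0,0],
    [0,0,0]
  ],
  "twist": [
    [0,0,0],
    [0,0,0]
  ],
  "grip": [0.55,0.55],
  "force": 55
}}

```text
time: 14.8
ee_pos: [0.4767, 0.1356, 0.0661]
tcp_rot: [179.8, -0.2, 96.0]
wrist_force: [-2.2, 0.1, 6.8]
opening: 0.0554
grasp_force: 57.4
```

Emit:
{"method": "move_arm", "body": {
  "offset": [
    [0,0,-0.5],
    [0,0,-1.5],
    [0,0,-4],
    [0,0,-4],
    [0,0,-4]
  ],
  "twist": [
    [0,0,0],
    [0,0,0],
    [0,0,0],
    [0,0,0],
    [0,0,0]
  ],
  "grip": [0.55,0.55,0.55,0.55,0.55]
}}

```text
time: 15.3
ee_pos: [0.4759, 0.135, 0.2079]
tcp_rot: [179.9, -0.2, 96.0]
wrist_force: [0.6, 0.1, -1.2]
opening: 0.055
grasp_force: 58.8
```

```bash
python3 tile.py; python3 -c "
from plan import *
rows([.607,-.178,.265],tool(73.5),12)"
```

```text
scene 36 px [381. 271.] mean [0.4762 0.1437 0.1817] normal [-0.099  0.995  0.004] long [-0.426 -0.039 -0.904] ext [0.055 0.019] z 0.159 0.208
top none
15.3 [0.4759 0.135  0.2079] [179.9  -0.2  96. ] [15.8 -3.5 -3.5 89.8  0.1 99.8]
t 15.4 pos [0.4779 0.1356 0.2121] rpy [179.4  -0.2  96. ] n 12
{'offset': [[-2.71, 0.8, -0.44], [-2.68, 0.89, -0.44], [-2.65, 0.98, -0.44], [-2.62, 1.06, -0.44], [-2.58, 1.15, -0.44]], 'twist': [[0.001, -0.001, 0.033], [0.001, -0.001, 0.033], [0.001, -0.001, 0.033], [0.001, -0.001, 0.033], [0.001, -0.001, 0.033]]}
{'offset': [[-2.54, 1.23, -0.44], [-2.5, 1.31, -0.44], [-2.46, 1.39, -0.44], [-2.41, 1.47, -0.44], [-2.36, 1.55, -0.44]], 'twist': [[0.001, -0.001, 0.033], [0.001, -0.001, 0.033], [0.001, -0.001, 0.033], [0.001, -0.001, 0.033], [0.001, -0.001, 0.033]]}
{'offset': [[-2.31, 1.63, -0.44], [-2.26, 1.7, -0.44]], 'twist': [[0.001, -0.001, 0.033], [0.001, -0.001, 0.033]]}
```

Grasped and lifted. Carry the tile to in front of the lens.

Emit:
{"method": "move_arm", "body": {
  "offset": [
    [-2.7,0.8,-0.4],
    [-2.7,0.9,-0.4],
    [-2.7,1.0,-0.4],
    [-2.6,1.1,-0.4],
    [-2.6,1.1,-0.4]
  ],
  "twist": [
    [0,0,0.033],
    [0,0,0.033],
    [0,0,0.033],
    [0,0,0.033],
    [0,0,0.033]
  ],
  "grip": [0.55,0.55,0.55,0.55,0.55]
}}

```text
time: 15.9
ee_pos: [0.5304, 0.0028, 0.2253]
tcp_rot: [179.9, -0.2, 86.4]
wrist_force: [-1.6, 0.1, -1.7]
opening: 0.0551
grasp_force: 58.8
```

Emit:
{"method": "move_arm", "body": {
  "offset": [
    [-2.5,1.2,-0.4],
    [-2.5,1.3,-0.4],
    [-2.5,1.4,-0.4],
    [-2.4,1.5,-0.4],
    [-2.4,1.5,-0.4]
  ],
  "twist": [
    [0,0,0.033],
    [0,0,0.033],
    [0,0,0.033],
    [0,0,0.033],
    [0,0,0.033]
  ],
  "grip": [0.55,0.55,0.55,0.55,0.55]
}}

```text
time: 16.4
ee_pos: [0.5833, -0.1281, 0.2448]
tcp_rot: [180.0, -0.2, 77.0]
wrist_force: [0.7, -0.0, -1.2]
opening: 0.0554
grasp_force: 58.8
```

Emit:
{"method": "move_arm", "body": {
  "offset": [
    [-2.3,1.6,-0.4],
    [-2.2,1.7,-0.4],
    [0,0,0]
  ],
  "twist": [
    [0,0,0.033],
    [0,0,0.033],
    [0,0,0]
  ],
  "grip": [0.55,0.55,0.55]
}}

```text
time: 16.7
ee_pos: [0.605, -0.1814, 0.2521]
tcp_rot: [180.0, -0.2, 73.1]
wrist_force: [-0.8, -0.1, -2.0]
opening: 0.0558
grasp_force: 59.2
```

```bash
python3 tile.py; python3 l.py 2>&1 | grep -v stand; python3 -c "
from plan import *
rows([.608,-.176,.2665],tool(73.5),1)"
```

```text
scene 312 px [239. 189.] mean [ 0.6084 -0.1739  0.2302] normal [ 0.29   0.957 -0.001] long [-0.008  0.001 -1.   ] ext [0.071 0.036] z 0.193 0.264
top none
16.7 [ 0.605  -0.1814  0.2521] [180.   -0.2  73.1] [-16.8  16.7  23.4  96.7   0.2  90.2]
scene bench z -0.0013
scene blue z pct [0.236  0.2511 0.2618 0.2636 0.2649]
barrel 58 [ 0.568  -0.3698  0.2276] [ 0.5851 -0.3241  0.2613] [ 0.5747 -0.3484  0.2523]
along [-0.153  -0.1298 -0.1277] front mean [ 0.5817 -0.3327  0.2502]
base 567 ((582.4544067382812, -442.8316650390625), (156.05206298828125, 66.37991333007812), 76.8760986328125)
lens [(array([221.1, 141.2]), 0.67)]
top bench z 0.0026
blue z pct [0.2623 0.2658 0.2676]
((544.7382202148438, -378.3269958496094), (56.038909912109375, 44.97480010986328), 73.89556884765625) 494
barrel 355 [0.2613 0.2644 0.2664] [ 0.5346 -0.3593  0.225 ] [ 0.5806 -0.3169  0.2696]
((557.298583984375, -338.6965637207031), (45.510379791259766, 41.117218017578125), 68.2812728881836)
base 1589 ((502.9310607910156, -429.2804260253906), (160.1035614013672, 101.54413604736328), 73.8678970336914)
lens [(array([376.8
[... 326 characters left out ...]
9517059326172), 72.48546600341797)
lens [(array([221.6, 139.4]), 0.81)]
top bench z 0.0027
blue z pct [0.2617 0.2657 0.2678]
((544.3970947265625, -378.2626037597656), (56.047122955322266, 45.546783447265625), 73.89553833007812) 496
barrel 358 [0.261  0.2644 0.2666] [ 0.5347 -0.3599  0.2297] [ 0.5808 -0.3174  0.2692]
((557.249755859375, -338.5966491699219), (45.4898567199707, 41.09868240356445), 68.2813491821289)
base 1611 ((503.2613220214844, -428.91021728515625), (161.1118621826172, 101.66446685791016), 73.98715209960938)
lens [(array([380.3, 189. ]), 0.93)]
t 17.4 pos [ 0.6044 -0.1785  0.2529] rpy [179.9  -0.2  73.3] n 1
{'offset': [[0.35, 0.28, -1.36]], 'twist': [[0.001, -0.003, -0.004]]}
```

Emit:
{"method": "move_arm", "body": {
  "offset": [
    [0.2,0.15,-0.7],
    [0.15,0.1,-0.7],
    [0,0,0],
    [0,0,0],
    [0,0,0]
  ],
  "twist": [
    [0,-0.003,-0.005],
    [0,0,0],
    [0,0,0],
    [0,0,0],
    [0,0,0]
  ],
  "grip": [0.55,0.55,0.55,0.55,0.55]
}}

```text
time: 17.9
ee_pos: [0.6078, -0.176, 0.2666]
tcp_rot: [180.0, -0.0, 73.6]
wrist_force: [0.1, 0.5, -1.8]
opening: 0.0554
grasp_force: 59.2
```

```bash
python3 tile.py; python3 look.py g6.png 235 170 340 200;python3 -c "
from plan import *
rows([.608,-.176,.2665],tool(73.6),1)"
```

```text
scene 330 px [239. 187.] mean [ 0.611  -0.1685  0.2447] normal [ 0.282  0.959 -0.005] long [ 0.016 -0.009 -1.   ] ext [0.074 0.035] z 0.206 0.28
top none
17.9 [ 0.6078 -0.176   0.2666] [180.   -0.   73.6] [-16.2  17.3  25.8  98.5   0.   90.3]
[-16.2  17.3  25.8  98.5   0.   90.3] [-0.  -0.3 -1.2]
t 18.1 pos [ 0.6076 -0.176   0.2665] rpy [180.   -0.   73.6] n 1
{'offset': [[0.01, 0.03, 0.0]], 'twist': [[0.0, -0.0, -0.001]]}
```

View pics/g6.png

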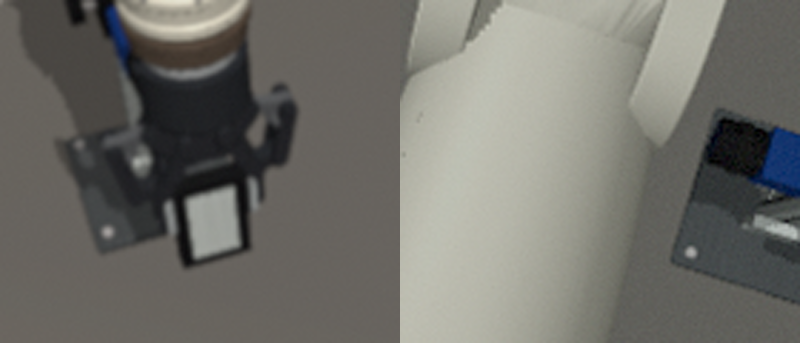

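The left panel shows the tile held upright at (212,222), with the fingers on its side edges and the grey back towards the scene camera. The white face is therefore toward the lens. The right panel shows the camera undisturbed at (740,150). The pose matches the target, so I'm handing in.

```bash
python3 -c "
from workcell import bot
print(bot.job_done())"
```

```text
the job is handed in; nothing more can be done
None
```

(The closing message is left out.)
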